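# Feel out the cover release of a test adapter

### The arm

A 7-joint arm with a two-finger parallel gripper is mounted at the origin on the work surface. World frame = base frame: x ahead of the robot, y to its left, z up, the work surface at z = 0. Lengths are in m, angles in rad, forces in N, time in s.
With the tool pointing down it reaches from about 0.4 to 0.875 m from the base axis. Payload 19.3 kg.
Tool frame: the origin (TCP) lies on the centre line of the jaws, within the pads' length; the fingertips stand 22 mm ahead of it and the grasp point (between the pads) lies 3 mm ahead of it; z points along the fingers, y is the line along which they close (so a half turn about z gives the same grasp; the last joint's range is limited). The gripper opens to 85 mm and grips with 20 to 120 N. Pads are 22 mm wide; open, the fingers measure 114 mm over their backs; the gripper's body (76 mm by 85 mm) begins 54 mm behind the grasp point. The pads swing forward as they close: fully open they stand 13 mm farther back than shut.
Start: joints at [-1.299, 0.521, -0.036, 1.599, 0.021, 1.021, -0.113], TCP at [0.21, 0.589, 0.213] pointing down, gripper open.
Joint ranges: [-2.91, 2.91], [-0.3, 2.13], [-1.5, 1.42], [0.17, 2.43], [-1.26, 4.41], [0.16, 1.93], [-2.52, 2.52]. Speed limits (rad/s): [1.89, 1.89, 2.39, 2.39, 3.01, 3.01, 3.01].

### API

Orientations are given as a 3x3 rotation matrix whose columns are the frame's x, y, z axes.
In Python, from rig import observe, camera, camera_params, close_job gives the robot as it stands. The module is installed in compiled form; this text tells all that it offers.
- The arm moves only by the tool move_arm, never from a script. Its argument "motion" is a list of rows, each a list of 5 numbers: the shift along the world's x, y, z scaled (see below), then the turn about the world's z scaled (see below), then the opening, from 0 (shut) to 1 (fully open). In form: [[x, y, z, twist, claw], ...]. A call has 1 to 10 rows; each row is the pose to reach, as a shift and turn from the pose commanded when the call began, turning the shorter way round; what a row does not reach only later rows make up. The controller multiplies each number of a shift by 500 mm and each number of a turn by pi rad. A row lasts 1/10 s, in which the tool goes at most 50 mm and 8.59 degrees, less where a joint would pass 70% of its speed; a pose out of reach is approached as far as the arm can. A call with a number of a shift or a turn outside -1 to 1 is refused whole. A call with a gripper value outside its range is refused whole. The fingers move at their own pace and stop on an object; "squeeze" is the grip in N (left out, the last holds). Time passes only in rows, so rows that repeat a pose let the fingers close. It gives the time, the measured TCP pose, the force, the opening and the grip force at its end, in the units of the state.
- observe(): the state, without advancing time (a new reading comes with each control period).
- camera(name): name is "side" or "top" or "wrist"; returns the picture (400x640x3 uint8, blue, green, red); there is no depth.
- camera_params(name): a dict with "fx", "fy", "cx", "cy" (pixels), "k1" (the pictures are not rectified: a ray, as slopes to the right and down, at radius r is drawn at 1 + k1 r^2 times it, then the intrinsics apply), "rvec" (rotation vector, rad) and "tvec" (3), from world to camera coordinates, as OpenCV has them; the wrist camera has in their place "mount" (4x4, takes a point from camera to tool coordinates, whose origin is the TCP and whose axes are the flange's). Camera axes: x right, y down, z forward; pixel columns grow to the right and rows downward; lengths in m; the calibration is good to about 2 mm. A picture is of the moment at which its call begins: read the wrist's pose just before it. camera_params takes no time and is no camera call.
- close_job(): hands the job in; it is judged then, once.
The state is a dict: "time": time; "q": joint angles; "dq": joint speeds; "joint_torque": joint torques, N m; "eef_pos": TCP position; "tool_rot": TCP orientation; "wrist_force": force on the tool from outside, world axes, zero at the start; "moment": the same for the moment, N m; "gripper_width": finger opening in m; "grasp_force": force on a finger pad.
Only numpy, scipy, OpenCV 4.12 (cv2) and the standard library are available. Lean on these libraries where they do the work, as an engineer would, in place of code of your own. Each camera call takes 0.05 s, during which the arm holds its last target. There are 200 camera calls.

### The job

The test adapter's cover is released by a tab sunk in a notch somewhere along its front top edge. Touch the left end of that edge (the robot's left) with a fingertip, run the fingertip lightly along it to the right until you find the notch, press the tab inside fully down so that the cover pops up by itself, then withdraw. Do not touch the cover, and leave the other things on the bench where they are.

Things in the scene. Friction and masses are not known exactly. Their poses are not given: they have to be found in the camera images.
- case: Low grey bench test adapter, fixed, 130 (x) x 310 (y) x 60 mm tall, with black end blocks 68 mm tall (y > 120 and y < -70 mm). Origin: centre of its underside; x away from the robot, y to the robot's left, z up. A light grey edge strip runs along its front top edge: x -65 to -20, y +120 (left end) to -70 (right end), its top level at z = 60 mm but for one notch.
- strip_mid (a point): A fixed point of the case on the strip's top at mid depth: case x -46, y +25, z 60 mm; axes as the case. The notch, 44 mm long in y, open at top and front, reaching back to case x = -24, has its centre anywhere from case y +35 to -45 mm (not reported: feel or look for it). The rest of the strip's top is level within 0.5 mm and firm (under 1 mm of give).
- edge_start: The first, left-hand 33 mm of the edge strip (case y +87 to +120, x -65 to -20, top z = 60 mm), fixed. The feeling begins here. Origin and axes are those of case.
- edge_next: The next 30 mm of the edge strip, right of edge_start (case y +57 to +87 mm), level with it, never notched. Origin and axes are those of case.
- release (a joint): Travel in m of the release tab in the notch: 0 up, 0.007 fully down at a stop. The tab, of the strip's plastic, measures 35 mm (case x -63.5 to -28.5) by 39 mm (y, centred in the notch); its top starts 8 mm below the strip's top. It takes about 5 to 7 N straight down, has no return spring and stays where it is left.
- cover (a joint): Opening angle in rad of the cover, a 6 mm plate behind the strip (case x -17 to +63 mm, top at z = 60.5 mm), hinged at the back: 0 shut. Linked to the tab, it rises in proportion to about 0.2 rad (front edge about 16 mm up) when the tab is fully down, and stays.
- meter: Bystander: loose blue handheld meter with thick end bumpers, 78 x 154 x 46 mm, lying behind the adapter. Origin: centre of its underside.
- screwdriver: Bystander: loose screwdriver, 170 mm long, lying in front of the adapter. Origin: under its middle.
- connector_a: Bystander: loose upright round connector, 28 mm diameter, 62 mm tall, black with a metal end, left of the adapter. Origin: centre of its underside.
- connector_b: Bystander: the same connector with a blue body, also left of the adapter. Origin: centre of its underside.
- jar: Bystander: small closed jar, 28 mm diameter, 32 mm tall, standing loose on the adapter's right-hand end block. Origin: centre of its underside.
- cup: Bystander: white mug, 76 mm diameter, 85 mm tall, right of the adapter. Origin: centre of its underside.
- tray: Bystander: shallow grey parts tray, 90 x 120 x 30 mm, right of the adapter. Origin: centre of its underside.

How it is judged:
On the way, in this order (a step that is already met when the one before it is completed fails the run):
1. a fingertip touches the left end of the edge strip (contact force between the fingers and edge_start above 0.3 N), for 0.1 s.
2. the fingertip has moved on to the right, along the next part of the strip (contact force between the fingers and edge_next above 0.3 N and contact force between the fingers and edge_start below 0.05 N), for 0.05 s.
3. the tab in the notch is pressed down (value of joint release above 0.006 m), for 0.2 s.
At the end, for the whole second after the job is handed in: The release tab is down by more than 6 of its 7 mm, the cover has risen by more than 0.16 rad and stays so, and every loose thing is within 20 mm of where it began (value of joint release above 0.006 m and value of joint cover above 0.16 rad and distance of each of meter, screwdriver, connector_a, connector_b, jar, cup, tray from where it was at the start of the episode below 0.02 m); the robot touches nothing.
It fails at once if the cover is touched with more than 2 N (contact force between any of the fingers, the arm and cover above 2 N).
It fails at once if the fingers push on anything with more than 50 N (contact force between the fingers and anything else above 50 N).
It fails at once if a bystander is lifted, carried or pushed more than 20 mm (distance of any of meter, screwdriver, connector_a, connector_b, jar, cup, tray from where it was at the start of the episode above 0.02 m).
It also fails if it takes over 64 s, if anything falls off the work surface, if the arm or the gripper's body presses on something with over 40 N, if the wrist force passes 120 N, or if a joint passes its speed limit or range.

## Working session

There is one attempt and no reset: what is moved stays moved. The work goes in short steps, Python scripts to look and compute and a tool call to move; the robot and the scene stay as the last step left them, time stands still between calls to the robot, and variables do not carry over. Pictures are saved under pics/ and viewed, at most 10 in all, crops included, and the job is handed in when it is done.

Besides the shell and the picture viewer there is one more tool, called after "Request:" as name(argument=value, ...), one argument or row to a line, values as JSON. move_arm: Moves the arm, as the interface text tells. Shifts and turns lie within -1 to 1; 1 stands for 500 mm of shift or pi rad of turn. Its arguments: {"type":"object","properties":{"motion":{"type":"array"},"squeeze":{"type":"number"}},"required":["motion"]}

```bash
mkdir -p pics; python3 - <<'E'
from rig import *
import cv2
s=observe();print({k:s[k] for k in('time','eef_pos','tool_rot','wrist_force','gripper_width')})
for n in('side','top'):
    cv2.imwrite(f'pics/{n}0.png',camera(n));print(n,camera_params(n))
print(camera_params('wrist'))
E
```

```text
{'time': 0.0, 'eef_pos': array([0.20943236, 0.58850923, 0.21274505]), 'tool_rot': array([[-9.42132620e-01,  3.35240293e-01, -2.68517975e-04],
       [ 3.35240386e-01,  9.42132050e-01, -1.04127393e-03],
       [-9.60975857e-05, -1.07103620e-03, -9.99999422e-01]]), 'wrist_force': array([ 0.84003258,  0.13120294, -1.51203211]), 'gripper_width': 0.08549354919087726}
side {'fx': 488.51466836563816, 'fy': 488.51466836563816, 'cx': 326.7865176348867, 'cy': 201.59451761360774, 'k1': -0.10141008197156616, 'rvec': array([ 2.25425549, -0.11664054,  0.06287372]), 'tvec': array([-0.61175445,  0.12852178,  0.9760783 ])}
top {'fx': 493.70722863925903, 'fy': 493.70722863925903, 'cx': 318.88409671239685, 'cy': 200.47591921949902, 'k1': -0.009447957780042336, 'rvec': array([ 2.11383446, -2.12228813,  0.15137075]), 'tvec': array([0.03671174, 0.62685204, 1.06539075])}
{'fx': 276.46204220544456, 'fy': 276.46204220544456, 'cx': 318.4981377982317, 'cy': 198.53790602244715, 'k1': -0.033803200897534476, 'mount': array([[ 4.30852797e-04, -9.44749648e-01, -3.27792491e-01,
         8.36250877e-02],
       [ 9.99999875e-01,  4.90588535e-04, -9.95465220e-05,
        -5.56696617e-04],
       [ 2.54857780e-04, -3.27792407e-01,  9.44749741e-01,
        -1.61623517e-01],
       [ 0.00000000e+00,  0.00000000e+00,  0.00000000e+00,
         1.00000000e+00]])}
```

View pics/top0.png

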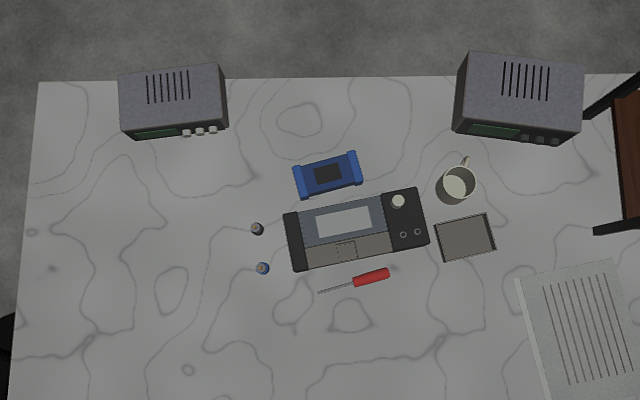

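View pics/side0.png

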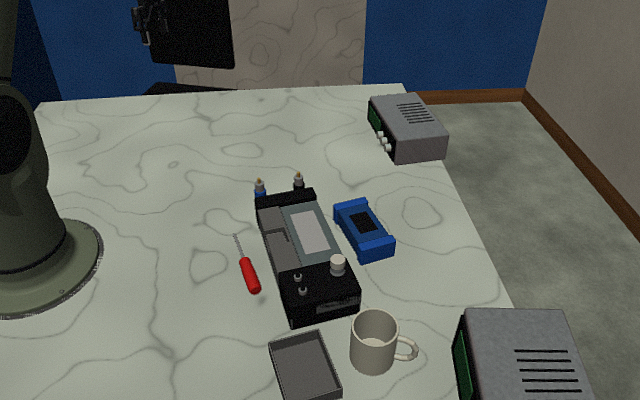

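The top view shows the adapter, rotated slightly. Its strip runs from about (305,258) to (392,243), with a square notch outline near (346,250). The screwdriver lies in front at (355,280). In the side view the notch is near (280,240).

```bash
cat > h.py <<'E'
import numpy as np,cv2
from rig import *
def ray(n,px,z):
    c=camera_params(n)
    K=np.array([[c['fx'],0,c['cx']],[0,c['fy'],c['cy']],[0,0,1]])
    u=cv2.undistortPoints(np.array(px,float).reshape(-1,1,2),K,np.array([c['k1'],0,0,0.]))[:,0]
    R=cv2.Rodrigues(c['rvec'])[0];o=-R.T@c['tvec']
    d=np.c_[u,np.ones(len(u))]@R
    return o+d*((z-o[2])/d[:,2])[:,None]
E
python3 - <<'E'
from h import *
im=camera('top')
cv2.imwrite('pics/c.png',cv2.resize(im[180:300,275:435],None,fx=5,fy=5,interpolation=cv2.INTER_CUBIC))
E
```

```text
(no output)
```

View pics/c.png

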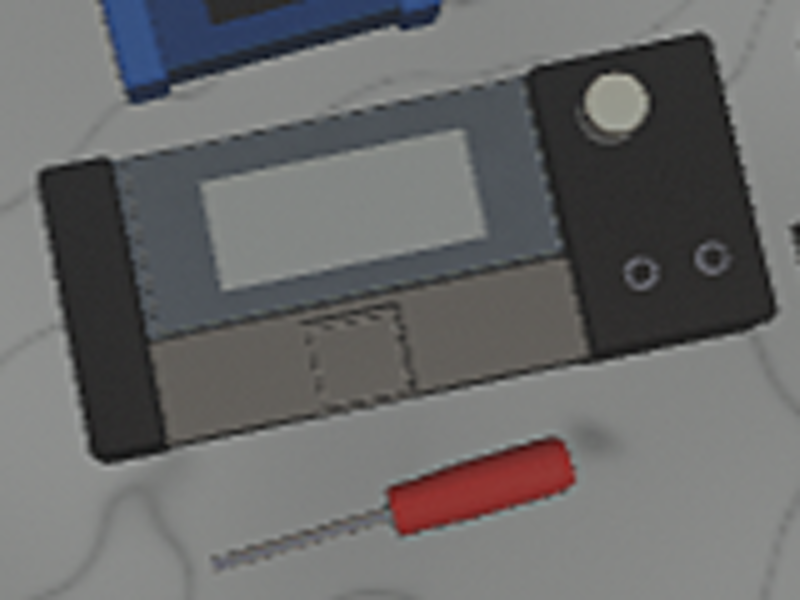

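```bash
python3 - <<'E'
from h import *
f=lambda p,z:ray('top',np.array(p)/5+[275,180],z)
S=f([(165,443),(150,338),(588,357),(568,258)],.06)
N=f([(305,323),(398,305),(413,393),(320,410)],.06)
B=f([(42,172),(712,35),(775,315),(100,460)],.068)
print(S.round(4));print(N.round(4));print(B.round(4))
ydir=(S[0]-S[2]+S[1]-S[3])[:2];ydir/=np.linalg.norm(ydir);xdir=np.array([ydir[1],-ydir[0]])
C=B.mean(0)[:2];print('C',C,'yaw',np.arctan2(xdir[1],xdir[0]),'len',np.ptp(B[:,:2]@ydir))
for n,P in(('S',S),('N',N),('B',B)):
    d=P[:,:2]-C;print(n,np.c_[d@xdir,d@ydir].round(4).tolist())
s=observe();print(np.arctan2(s['tool_rot'][1,1],s['tool_rot'][0,1]))
E
```

```text
[[ 0.4737  0.0583  0.06  ]
 [ 0.5199  0.0651  0.06  ]
 [ 0.5108 -0.1287  0.06  ]
 [ 0.5548 -0.121   0.06  ]]
[[ 0.5263 -0.0038  0.06  ]
 [ 0.5342 -0.0452  0.06  ]
 [ 0.4953 -0.0513  0.06  ]
 [ 0.4879 -0.0102  0.06  ]]
[[ 0.5936  0.1132  0.068 ]
 [ 0.6538 -0.1869  0.068 ]
 [ 0.5283 -0.21    0.068 ]
 [ 0.4661  0.0864  0.068 ]]
C [ 0.56045814 -0.04933039] yaw 0.1906754582952271 len 0.3060664332352088
S [[-0.0648, 0.1221], [-0.0181, 0.12], [-0.0638, -0.0685], [-0.0192, -0.0693]]
N [[-0.0249, 0.0511], [-0.025, 0.0091], [-0.0644, 0.0105], [-0.0638, 0.0522]]
B [[0.0633, 0.1533], [0.0656, -0.1528], [-0.062, -0.1517], [-0.067, 0.1511]]
1.2289740185825209
```

Request:
move_arm(
  motion=[
    [0.3,-0.6,0,0.169,0],
    [0.3,-0.6,0,0.169,0],
    [0.3,-0.6,0,0.169,0],
    [0.3,-0.6,0,0.169,0],
    [0.3,-0.6,0,0.169,0],
    [0.3,-0.6,0,0.169,0],
    [0.3,-0.6,0,0.169,0],
    [0.3,-0.6,0,0.169,0],
    [0.3,-0.6,0,0.169,0],
    [0.3,-0.6,0,0.169,0],
  ],
  squeeze=20,
)

```text
time: 1.15
eef_pos: [0.3591, 0.2897, 0.2133]
tool_rot: [[-0.982, -0.189, -0.0], [-0.189, 0.982, 0.0], [0.0, 0.0, -1.0]]
wrist_force: [0.2, 0.6, -0.1]
gripper_width: 0.0001
grasp_force: 0.0
```

Request:
move_arm(
  motion=[
    [0.274,-0.5,0,0,0],
    [0.274,-0.5,0,0,0],
    [0.274,-0.5,0,0,0],
    [0.274,-0.5,0,0,0],
    [0.274,-0.5,0,0,0],
    [0.274,-0.5,0,0,0],
    [0.274,-0.5,0,0,0],
    [0.274,-0.5,-0.16,0,0],
    [0.274,-0.5,-0.16,0,0],
    [0.274,-0.5,-0.16,0,0],
  ],
)

```text
time: 2.15
eef_pos: [0.4944, 0.04, 0.1302]
tool_rot: [[-0.982, -0.19, -0.006], [-0.19, 0.982, -0.001], [0.006, 0.0, -1.0]]
wrist_force: [0.1, -0.6, 0.6]
gripper_width: 0.0004
grasp_force: 0.0
```

```bash
python3 - <<'E'
from h import *
s=observe();print(s['eef_pos'],s['wrist_force'])
a=camera('wrist');b=camera('side')[140:300,180:380]
cv2.imwrite('pics/w1.png',a)
cv2.imwrite('pics/s1.png',cv2.resize(b,None,fx=3,fy=3,interpolation=cv2.INTER_CUBIC))
E
```

```text
[0.49437928 0.03999936 0.13021868] [ 0.06151527 -0.56523626  0.59979283]
```

View pics/w1.png

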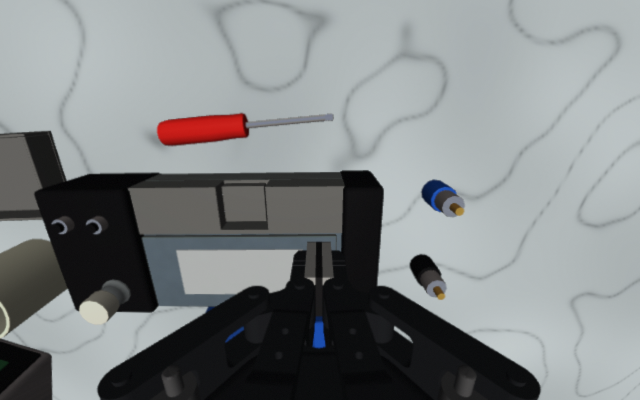

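View pics/s1.png

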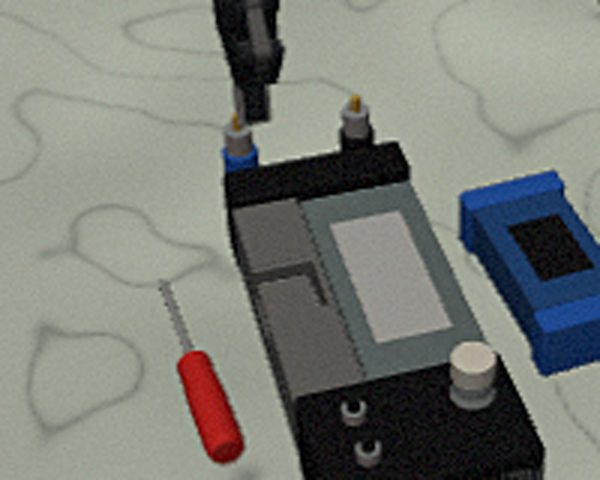

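The wrist view shows the strip from (131,187) to (343,237), with the notch at u 220–268. I'll cast those pixels into the tool frame as the second measurement.

```bash
python3 - <<'E'
from h import *
c=camera_params('wrist');s=observe();R,p=s['tool_rot'],s['eef_pos']
K=np.array([[c['fx'],0,c['cx']],[0,c['fy'],c['cy']],[0,0,1]]);M=c['mount']
def f(px,z):
    u=cv2.undistortPoints(np.array(px,float).reshape(-1,1,2),K,np.array([c['k1'],0,0,0.]))[:,0]
    d=np.c_[u,np.ones(len(u))]@(R@M[:3,:3]).T;o=p+R@M[:3,3]
    return o+d*((z-o[2])/d[:,2])[:,None]
P=f([(343,185),(342,237),(131,187),(134,234),(220,184),(221,229),(268,228),(266,182)],.06)
C=np.array([.5605,-.0493]);yw=.19
x=np.array([np.cos(yw),np.sin(yw)]);y=np.array([-x[1],x[0]])
d=P[:,:2]-C;print(P.round(4));print(np.c_[d@x,d@y].round(4)); print((p[:2]-C)@x,(p[:2]-C)@y)
E
```

```text
[[ 0.4778  0.0573  0.06  ]
 [ 0.528   0.0676  0.06  ]
 [ 0.5157 -0.1299  0.06  ]
 [ 0.5633 -0.1285  0.06  ]
 [ 0.4976 -0.0502  0.06  ]
 [ 0.5416 -0.046   0.06  ]
 [ 0.5321 -0.0025  0.06  ]
 [ 0.488  -0.0101  0.06  ]]
[[-0.0611  0.1203]
 [-0.0098  0.1209]
 [-0.0592 -0.0706]
 [-0.0122 -0.0783]
 [-0.062   0.011 ]
 [-0.0179  0.0068]
 [-0.0191  0.0513]
 [-0.0638  0.0522]]
-0.045912929104602186 0.0996107673254234
```

Request:
move_arm(
  motion=[
    [0,0,-0.08,0,0],
    [0,0,-0.08,0,0],
    [0,0,-0.088,0,0],
    [0,0,-0.088,0,0],
    [0,0,-0.09,0,0],
    [0,0,-0.092,0,0],
    [0,0,-0.094,0,0],
    [0,0,-0.094,0,0],
  ],
)

```text
time: 3.05
eef_pos: [0.4965, 0.0388, 0.0864]
tool_rot: [[-0.982, -0.188, 0.0], [-0.188, 0.982, -0.0], [-0.0, -0.0, -1.0]]
wrist_force: [0.4, 0.5, 0.1]
gripper_width: 0.0002
grasp_force: 0.0
```

Request:
move_arm(
  motion=[
    [0,0,-0.002,0,0],
    [0,0,-0.004,0,0],
    [0,0,-0.006,0,0],
    [0,0,-0.007,0,0],
    [0,0,-0.008,0,0],
    [0,0,-0.009,0,0],
    [0,0,-0.009,0,0],
  ],
)

```text
time: 3.75
eef_pos: [0.4965, 0.0388, 0.0817]
tool_rot: [[-0.982, -0.188, -0.0], [-0.188, 0.982, -0.0], [0.0, -0.0, -1.0]]
wrist_force: [0.5, -0.7, 0.1]
gripper_width: 0.0002
grasp_force: 0.0
```

Request:
move_arm(
  motion=[
    [0,0,-0.001,0,0],
    [0,0,-0.001,0,0],
  ],
)

```text
time: 3.95
eef_pos: [0.4965, 0.0388, 0.0813]
tool_rot: [[-0.982, -0.188, 0.0], [-0.188, 0.982, -0.0], [-0.0, -0.0, -1.0]]
wrist_force: [-0.3, 0.1, 0.3]
gripper_width: 0.0001
grasp_force: 0.0
```

Request:
move_arm(
  motion=[
    [0,0,-0.001,0,0],
    [0,0,-0.001,0,0],
  ],
)

```text
time: 4.15
eef_pos: [0.4965, 0.0388, 0.0807]
tool_rot: [[-0.982, -0.188, -0.0], [-0.188, 0.982, -0.0], [0.0, -0.0, -1.0]]
wrist_force: [0.7, 0.7, 0.5]
gripper_width: 0.0002
grasp_force: 0.0
```

Request:
move_arm(
  motion=[
    [0,0,-0.001,0,0],
    [0,0,-0.001,0,0],
  ],
)

```text
time: 4.35
eef_pos: [0.4965, 0.0388, 0.0802]
tool_rot: [[-0.982, -0.188, -0.0], [-0.188, 0.982, -0.0], [0.0, -0.0, -1.0]]
wrist_force: [-0.3, -0.4, -0.1]
gripper_width: 0.0002
grasp_force: 0.0
```

Request:
move_arm(
  motion=[
    [0,0,-0.001,0,0],
    [0,0,-0.001,0,0],
  ],
)

```text
time: 4.55
eef_pos: [0.4965, 0.0388, 0.0797]
tool_rot: [[-0.982, -0.188, -0.0], [-0.188, 0.982, -0.0], [0.0, -0.0, -1.0]]
wrist_force: [0.8, 1.3, 0.5]
gripper_width: 0.0002
grasp_force: 0.0
```

Request:
move_arm(
  motion=[
    [0,0,-0.001,0,0],
    [0,0,-0.001,0,0],
  ],
)

```text
time: 4.75
eef_pos: [0.4965, 0.0388, 0.0792]
tool_rot: [[-0.982, -0.188, -0.0], [-0.188, 0.982, -0.0], [0.0, -0.0, -1.0]]
wrist_force: [-0.6, 0.4, 0.0]
gripper_width: 0.0001
grasp_force: 0.0
```

Request:
move_arm(
  motion=[
    [0,0,-0.001,0,0],
    [0,0,-0.001,0,0],
  ],
)

```text
time: 4.95
eef_pos: [0.4965, 0.0388, 0.0787]
tool_rot: [[-0.982, -0.188, -0.0], [-0.188, 0.982, -0.0], [0.0, -0.0, -1.0]]
wrist_force: [0.2, -0.4, -0.8]
gripper_width: 0.0002
grasp_force: 0.0
```

Request:
move_arm(
  motion=[
    [0,0,-0.001,0,0],
    [0,0,-0.002,0,0],
  ],
)

```text
time: 5.15
eef_pos: [0.4965, 0.0388, 0.0777]
tool_rot: [[-0.982, -0.188, -0.0], [-0.188, 0.982, -0.0], [0.0, -0.0, -1.0]]
wrist_force: [-0.6, 0.3, -0.9]
gripper_width: -0.0002
grasp_force: 0.0
```

```bash
python3 - <<'E'
from h import *
b=camera('side')[170:250,230:330]
print(observe()['wrist_force'])
cv2.imwrite('pics/s2.png',cv2.resize(b,None,fx=6,fy=6,interpolation=cv2.INTER_CUBIC))
E
```

```text
[0.48069065 0.93152878 0.54330351]
```

View pics/s2.png

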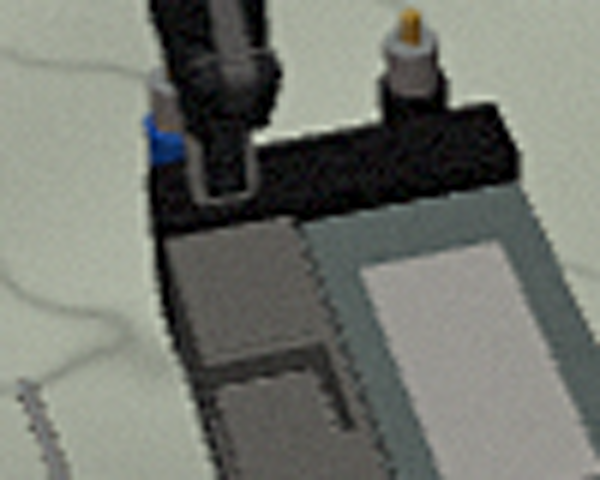

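The fingertip, with its bottom edge at about crop (222,200), still looks to be above the strip. I'll compute its height.

```bash
python3 - <<'E'
from h import *
c=camera_params('side');p=observe()['eef_pos'];print(p)
K=np.array([[c['fx'],0,c['cx']],[0,c['fy'],c['cy']],[0,0,1]])
for dy in(0,-.012):
  for z in(.056,.06,.07,.08):
    q=cv2.projectPoints(np.array([[p[0]-dy*.19,p[1]+dy*.98,z]]),c['rvec'],c['tvec'],K,np.array([c['k1'],0,0,0]))[0][0,0]
    print(dy,z,((q-[230,170])*6).round())
E
```

```text
[0.49646166 0.03882004 0.07770132]
0 0.056 [229. 275.]
0 0.06 [228. 266.]
0 0.07 [226. 244.]
0 0.08 [224. 222.]
-0.012 0.056 [236. 297.]
-0.012 0.06 [235. 288.]
-0.012 0.07 [233. 266.]
-0.012 0.08 [231. 244.]
```

```bash
python3 - <<'E'
from h import *
c=camera_params('side')
K=np.array([[c['fx'],0,c['cx']],[0,c['fy'],c['cy']],[0,0,1]])
C=np.array([.5605,-.0493]);x=np.array([np.cos(.19),np.sin(.19)]);y=np.array([-x[1],x[0]])
for n,a,b,z in(('FL',-.065,.12,.06),('BL',-.02,.12,.06),('nFL',-.065,.053,.06),('nBL',-.024,.053,.06),('blockL',-.065,.155,.068),('coverFR... back',.063,.12,.06)):
    q=cv2.projectPoints(np.array([[*(C+a*x+b*y),z]]),c['rvec'],c['tvec'],K,np.array([c['k1'],0,0,0]))[0][0,0]
    print(n,((q-[230,170])*6).round())
E
```

```text
FL [163. 238.]
BL [289. 214.]
nFL [200. 363.]
nBL [320. 339.]
blockL [143. 160.]
coverFR... back [515. 172.]
```

Request:
move_arm(
  motion=[
    [0,0,-0.004,0,0],
    [0,0,-0.008,0,0],
    [0,0,-0.012,0,0],
    [0,0,-0.016,0,0],
    [0,0,-0.02,0,0],
    [0,0,-0.02,0,0],
  ],
)

```text
time: 5.8
eef_pos: [0.4963, 0.0388, 0.0675]
tool_rot: [[-0.982, -0.188, -0.0], [-0.188, 0.982, -0.0], [0.0, -0.0, -1.0]]
wrist_force: [0.1, 0.4, -0.3]
gripper_width: -0.0
grasp_force: 0.0
```

```bash
python3 - <<'E'
from h import *
b=camera('side')[110:260,200:350]
s=observe();print(s['wrist_force'],s['eef_pos'])
cv2.imwrite('pics/s3.png',cv2.resize(b,None,fx=4,fy=4,interpolation=cv2.INTER_CUBIC))
E
```

```text
[ 0.66012641 -1.05544951  0.21640563] [0.49643138 0.03881438 0.0676548 ]
```

View pics/s3.png

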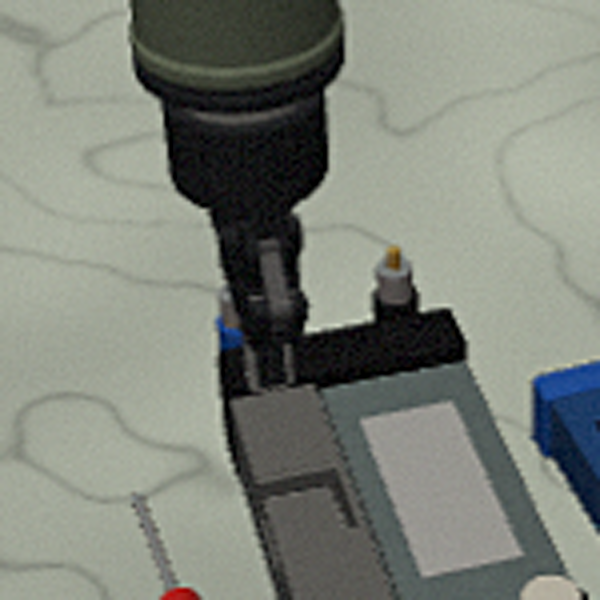

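The tip bottom is at crop (270,390), which puts it at z of about 0.08–0.09. The visible fingertip is therefore shorter than stated, so I'll continue down and watch the force.

Request:
move_arm(
  motion=[
    [0,0,-0.004,0,0],
    [0,0,-0.008,0,0],
    [0,0,-0.012,0,0],
    [0,0,-0.016,0,0],
    [0,0,-0.02,0,0],
    [0,0,-0.022,0,0],
    [0,0,-0.024,0,0],
  ],
)

```text
time: 6.55
eef_pos: [0.4965, 0.0388, 0.0557]
tool_rot: [[-0.982, -0.188, -0.0], [-0.188, 0.982, -0.0], [0.0, -0.0, -1.0]]
wrist_force: [0.3, -0.6, -0.1]
gripper_width: 0.0003
grasp_force: 0.0
```

Request:
move_arm(
  motion=[
    [0,0,-0.001,0,0],
    [0,0,-0.002,0,0],
  ],
)

```text
time: 6.75
eef_pos: [0.4965, 0.0388, 0.0548]
tool_rot: [[-0.982, -0.188, 0.0], [-0.188, 0.982, -0.0], [-0.0, -0.0, -1.0]]
wrist_force: [-0.4, 0.0, -0.2]
gripper_width: 0.0001
grasp_force: 0.0
```

Request:
move_arm(
  motion=[
    [0,0,-0.001,0,0],
    [0,0,-0.002,0,0],
  ],
)

```text
time: 6.95
eef_pos: [0.4965, 0.0388, 0.0538]
tool_rot: [[-0.982, -0.188, 0.0], [-0.188, 0.982, -0.0], [-0.0, -0.0, -1.0]]
wrist_force: [-0.5, 0.6, -0.2]
gripper_width: 0.0003
grasp_force: 0.0
```

Request:
move_arm(
  motion=[
    [0,0,-0.001,0,0],
    [0,0,-0.002,0,0],
  ],
)

```text
time: 7.15
eef_pos: [0.4965, 0.0388, 0.0527]
tool_rot: [[-0.982, -0.188, -0.0], [-0.188, 0.982, -0.0], [0.0, -0.0, -1.0]]
wrist_force: [0.1, 0.0, -0.9]
gripper_width: 0.0001
grasp_force: 0.0
```

Request:
move_arm(
  motion=[
    [0,0,-0.001,0,0],
    [0,0,-0.002,0,0],
    [0,0,-0.003,0,0],
    [0,0,-0.004,0,0],
  ],
)

```text
time: 7.55
eef_pos: [0.4965, 0.0388, 0.0507]
tool_rot: [[-0.982, -0.188, -0.0], [-0.188, 0.982, -0.0], [0.0, -0.0, -1.0]]
wrist_force: [0.1, 0.1, 0.8]
gripper_width: 0.0002
grasp_force: 0.0
```

```bash
python3 - <<'E'
from h import *
b=camera('side')[170:250,230:330]
w=camera('wrist')[180:330,220:420]
s=observe();print(s['wrist_force'],s['eef_pos'],s['joint_torque'])
b=cv2.resize(b,(600,480),interpolation=cv2.INTER_CUBIC)
cv2.imwrite('pics/s4.png',np.vstack([cv2.resize(b,(400,320)),cv2.resize(w,(400,280))]))
E
```

```text
[-0.91761199  1.09212764  0.59517268] [0.49644897 0.03883774 0.05069602] [ 5.05934513e-03 -8.18135762e+01  3.76295105e+00 -2.10682297e+01
  9.99157608e-03 -3.39038973e-02  7.35786598e-04]
```

View pics/s4.png

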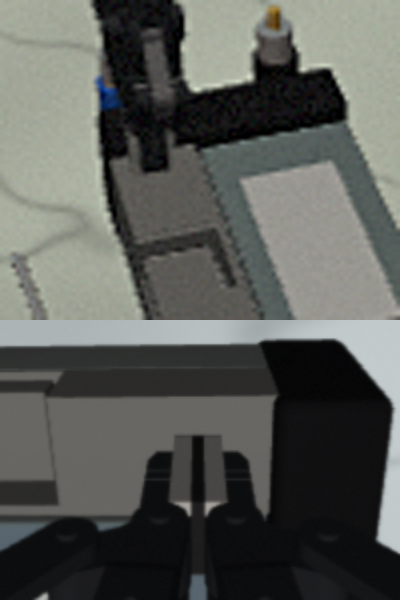

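The tip is now visibly just over the strip, at z of about 0.065–0.075. I'll continue in fine steps.

Request:
move_arm(
  motion=[
    [0,0,-0.001,0,0],
    [0,0,-0.002,0,0],
    [0,0,-0.003,0,0],
  ],
)

```text
time: 7.95
eef_pos: [0.4965, 0.0388, 0.0493]
tool_rot: [[-0.982, -0.188, 0.0], [-0.188, 0.982, -0.0], [-0.0, -0.0, -1.0]]
wrist_force: [1.5, 0.8, -0.5]
gripper_width: -0.0
grasp_force: 0.0
```

Request:
move_arm(
  motion=[
    [0,0,-0.001,0,0],
    [0,0,-0.002,0,0],
    [0,0,-0.003,0,0],
  ],
)

```text
time: 8.25
eef_pos: [0.4965, 0.0388, 0.0477]
tool_rot: [[-0.982, -0.188, -0.0], [-0.188, 0.982, -0.0], [0.0, -0.0, -1.0]]
wrist_force: [-0.2, 0.1, -0.4]
gripper_width: 0.0003
grasp_force: 0.0
```

Request:
move_arm(
  motion=[
    [0,0,-0.001,0,0],
    [0,0,-0.002,0,0],
    [0,0,-0.003,0,0],
  ],
)

```text
time: 8.55
eef_pos: [0.4965, 0.0388, 0.0463]
tool_rot: [[-0.982, -0.188, 0.0], [-0.188, 0.982, -0.0], [-0.0, -0.0, -1.0]]
wrist_force: [0.1, 0.2, -1.8]
gripper_width: 0.0
grasp_force: 0.0
```

Request:
move_arm(
  motion=[
    [0,0,-0.001,0,0],
    [0,0,-0.002,0,0],
    [0,0,-0.003,0,0],
  ],
)

```text
time: 8.85
eef_pos: [0.4965, 0.0389, 0.0448]
tool_rot: [[-0.982, -0.188, 0.0], [-0.188, 0.982, -0.0], [-0.0, -0.0, -1.0]]
wrist_force: [0.9, 0.5, -0.6]
gripper_width: -0.0001
grasp_force: 0.0
```

Request:
move_arm(
  motion=[
    [0,0,-0.001,0,0],
    [0,0,-0.002,0,0],
  ],
)

```text
time: 9.05
eef_pos: [0.4965, 0.0388, 0.0438]
tool_rot: [[-0.982, -0.188, 0.0], [-0.188, 0.982, -0.0], [-0.0, -0.0, -1.0]]
wrist_force: [0.6, 0.1, 0.8]
gripper_width: -0.0
grasp_force: 0.0
```

Request:
move_arm(
  motion=[
    [0,0,-0.001,0,0],
    [0,0,-0.002,0,0],
  ],
)

```text
time: 9.25
eef_pos: [0.4965, 0.0388, 0.0428]
tool_rot: [[-0.982, -0.188, 0.0], [-0.188, 0.982, -0.0], [-0.0, -0.0, -1.0]]
wrist_force: [-0.1, -0.8, -1.3]
gripper_width: -0.0001
grasp_force: 0.0
```

Request:
move_arm(
  motion=[
    [0,0,-0.001,0,0],
    [0,0,-0.002,0,0],
  ],
)

```text
time: 9.45
eef_pos: [0.4966, 0.0388, 0.042]
tool_rot: [[-0.982, -0.188, 0.0], [-0.188, 0.982, 0.0], [-0.0, -0.0, -1.0]]
wrist_force: [-5.8, -0.2, 20.5]
gripper_width: -0.0002
grasp_force: 9.9
```

Request:
move_arm(
  motion=[
    [0,0,-0.001,0,0],
    [0,0,-0.002,0,0],
  ],
)

```text
time: 9.65
eef_pos: [0.4966, 0.0388, 0.0419]
tool_rot: [[-0.982, -0.188, 0.0], [-0.188, 0.982, 0.0], [-0.0, 0.0, -1.0]]
wrist_force: [-11.9, 0.5, 45.2]
gripper_width: 0.0003
grasp_force: 22.5
```

Contact, at TCP z of about 0.042. The force is too high, so I'll ease off at once.

Request:
move_arm(
  motion=[
    [0,0,0.003,0,0],
    [0,0,0.003,0,0],
  ],
)

```text
time: 9.85
eef_pos: [0.4967, 0.0389, 0.0425]
tool_rot: [[-0.982, -0.188, 0.0], [-0.188, 0.982, 0.0], [-0.0, -0.0, -1.0]]
wrist_force: [-0.1, -0.2, -0.5]
gripper_width: -0.0
grasp_force: 0.0
```

Request:
move_arm(
  motion=[
    [0,0,-0.0006,0,0],
    [0,0,-0.0006,0,0],
    [0,0,-0.0006,0,0],
  ],
)

```text
time: 10.15
eef_pos: [0.4966, 0.0388, 0.0421]
tool_rot: [[-0.982, -0.188, 0.0], [-0.188, 0.982, -0.0], [-0.0, -0.0, -1.0]]
wrist_force: [-1.4, 0.1, 8.7]
gripper_width: -0.0
grasp_force: 4.1
```

8.7 N of contact. Now I'll slide right along the strip.

Request:
move_arm(
  motion=[
    [0.0015,-0.008,0,0,0],
    [0.003,-0.016,0,0,0],
    [0.0046,-0.024,0,0,0],
    [0.006,-0.032,0,0,0],
  ],
)

```text
time: 10.55
eef_pos: [0.4998, 0.0234, 0.0421]
tool_rot: [[-0.982, -0.189, 0.0], [-0.189, 0.982, 0.001], [-0.001, 0.001, -1.0]]
wrist_force: [-1.1, 5.7, 7.1]
gripper_width: 0.0001
grasp_force: 3.4
```

Request:
move_arm(
  motion=[
    [0.0015,-0.008,0,0,0],
    [0.003,-0.016,0,0,0],
    [0.0046,-0.024,0,0,0],
    [0.0056,-0.029,0,0,0],
    [0.0056,-0.029,0,0,0],
  ],
)

```text
time: 11.05
eef_pos: [0.5027, 0.0085, 0.0421]
tool_rot: [[-0.982, -0.188, 0.001], [-0.188, 0.982, 0.0], [-0.001, 0.0, -1.0]]
wrist_force: [0.1, 1.5, 6.7]
gripper_width: -0.0003
grasp_force: 3.3
```

Request:
move_arm(
  motion=[
    [0.0015,-0.008,0,0,0],
    [0.003,-0.016,0,0,0],
    [0.0046,-0.024,0,0,0],
    [0.006,-0.032,0,0,0],
    [0.008,-0.04,0,0,0],
    [0.009,-0.048,0,0,0],
  ],
)

```text
time: 11.65
eef_pos: [0.5067, -0.0161, 0.0418]
tool_rot: [[-0.982, -0.188, -0.0], [-0.188, 0.982, -0.0], [0.0, -0.0, -1.0]]
wrist_force: [-0.1, 0.4, 0.1]
gripper_width: -0.0001
grasp_force: 0.0
```

Request:
move_arm(
  motion=[
    [0.0015,-0.008,0,0,0],
    [0.003,-0.016,0,0,0],
    [0.0046,-0.0245,0,0,0],
    [0.0046,-0.0245,0,0,0],
  ],
)

```text
time: 12.05
eef_pos: [0.5092, -0.0286, 0.042]
tool_rot: [[-0.982, -0.187, 0.0], [-0.187, 0.982, -0.0], [-0.0, -0.0, -1.0]]
wrist_force: [-0.8, 0.5, -0.4]
gripper_width: 0.0003
grasp_force: 0.0
```

Force dropped to zero, so the tip is over the notch at case y of about +30. Pressing down now.

Request:
move_arm(
  motion=[
    [0,0,-0.004,0,0],
    [0,0,-0.008,0,0],
    [0,0,-0.012,0,0],
    [0,0,-0.015,0,0],
    [0,0,-0.017,0,0],
    [0,0,-0.019,0,0],
  ],
)

```text
time: 12.65
eef_pos: [0.5091, -0.0278, 0.0325]
tool_rot: [[-0.982, -0.188, -0.0], [-0.188, 0.982, 0.0], [0.0, 0.0, -1.0]]
wrist_force: [-1.5, 0.9, 4.9]
gripper_width: 0.0004
grasp_force: 2.4
```

Request:
move_arm(
  motion=[
    [0,0,-0.002,0,0],
    [0,0,-0.004,0,0],
    [0,0,-0.006,0,0],
    [0,0,-0.007,0,0],
  ],
)

```text
time: 13.05
eef_pos: [0.509, -0.0278, 0.0289]
tool_rot: [[-0.982, -0.188, -0.0], [-0.188, 0.982, 0.0], [0.0, 0.0, -1.0]]
wrist_force: [-2.4, 2.5, 3.7]
gripper_width: 0.0001
grasp_force: 2.3
```

Request:
move_arm(
  motion=[
    [0,0,-0.001,0,0],
    [0,0,-0.002,0,0],
  ],
)

```text
time: 13.25
eef_pos: [0.509, -0.0279, 0.028]
tool_rot: [[-0.982, -0.188, -0.0], [-0.188, 0.982, 0.0], [0.0, 0.0, -1.0]]
wrist_force: [-2.4, 3.3, 4.3]
gripper_width: 0.0002
grasp_force: 2.3
```

Request:
move_arm(
  motion=[
    [0,0,-0.001,0,0],
    [0,0,-0.001,0,0],
  ],
)

```text
time: 13.45
eef_pos: [0.5091, -0.028, 0.0274]
tool_rot: [[-0.982, -0.188, 0.0], [-0.188, 0.982, -0.0], [-0.0, -0.0, -1.0]]
wrist_force: [0.2, 0.0, -0.2]
gripper_width: 0.0001
grasp_force: 0.0
```

Request:
move_arm(
  motion=[
    [0,0,-0.001,0,0],
    [0,0,-0.001,0,0],
  ],
)

```text
time: 13.65
eef_pos: [0.5092, -0.0281, 0.027]
tool_rot: [[-0.982, -0.188, 0.0], [-0.188, 0.982, -0.0], [-0.0, -0.0, -1.0]]
wrist_force: [-1.0, 1.1, 5.4]
gripper_width: -0.0003
grasp_force: 2.3
```

Request:
move_arm(
  motion=[
    [0,0,-0.0005,0,0],
    [0,0,-0.0005,0,0],
    [0,0,-0.0005,0,0],
  ],
)

```text
time: 13.95
eef_pos: [0.5092, -0.0281, 0.027]
tool_rot: [[-0.982, -0.188, 0.0], [-0.188, 0.982, -0.0], [-0.0, -0.0, -1.0]]
wrist_force: [-2.5, 0.8, 10.9]
gripper_width: -0.0002
grasp_force: 5.2
```

At the stop: TCP z holds at 0.027 and force has risen to 11 N. Now I'll withdraw straight up.

Request:
move_arm(
  motion=[
    [0,0,0.01,0,0],
    [0,0,0.03,0,0],
    [0,0,0.06,0,0],
    [0,0,0.1,0,0],
    [0,0,0.2,0,0],
    [0,0,0.3,0,0],
    [0,0,0.3,0,0],
    [0,0,0.3,0,0],
  ],
)

```text
time: 14.75
eef_pos: [0.5097, -0.028, 0.1784]
tool_rot: [[-0.982, -0.188, 0.003], [-0.188, 0.982, 0.0], [-0.003, -0.0, -1.0]]
wrist_force: [-0.8, -0.4, -1.7]
gripper_width: -0.0002
grasp_force: 0.0
```

```bash
python3 - <<'E'
from h import *
b=camera('side');s=observe();print(s['wrist_force'],s['eef_pos'])
cv2.imwrite('pics/s5.png',cv2.resize(b[160:360,190:430],None,fx=3,fy=3,interpolation=cv2.INTER_CUBIC))
E
```

```text
[-1.27919294  0.0736888  -0.36186191] [ 0.50906917 -0.02796406  0.17720418]
```

View pics/s5.png

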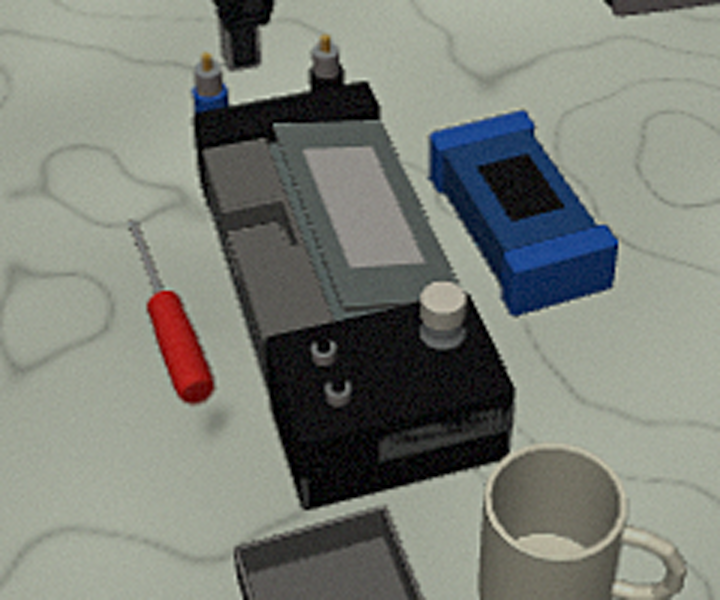

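The cover has risen, with its front edge at about (275,125)–(340,315). The tab is down at about (265,240), nothing else has moved, and the arm is clear.

```bash
python3 -c "
from rig import *
print(close_job())"
```

```text
the job is handed in; nothing more can be done
None
```

I ran the fingertip along the strip to the notch, pressed the tab to its stop and withdrew; the cover popped up, the last picture shows nothing else displaced, and I've handed the job in (no verdict was returned). One slip: on first touching the strip the wrist force briefly reached about 45 N, just under the 50 N limit.

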